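# Release a lens carrier by compressing its spring bar with a forked tool

### The job

Take the orange-handled forked tool out of its grey stand, straddle the steel spring bar of the clevis with it and press the brass collar sideways, away from the lens carrier, until the bar lets go and the carrier pops up; then put the tool back upright in its stand. Press gently, never driving the bar hard against its end stop, touch the clevis and the carrier with nothing but the tool, and leave the objective, the filter cube and the bottle where they are.

Things in the scene. Friction and masses are not known exactly. Their poses are not given: they have to be found in the camera images.
- clevis: fixed aluminium clevis, base plate 66 x 150 x 8 mm; origin on the table below the middle of the carrier's tang, z up. The spring bar runs along the clevis's +y axis, 34 mm above the table. Two cheeks (tops 58 mm above the table) hold the tang; the outer face of the +y cheek lies at y = +12 mm. The tool must not press on the clevis's parts with more than 30 N, nor on the collar with more than 12 N.
- bar_mid (a point): fixed point on the axis of the spring bar (steel rod, 6 mm diameter), 24 mm along +y from the clevis's origin, 34 mm above the table, in the bar's free length; axes as the clevis's. The brass collar (18 mm diameter, 6 mm thick) is clamped on the bar, its near face 18 mm from here along +y, but up to 6 mm nearer or farther, differently each time and not reported.
- carrier_mid (a point): loose black lens carrier (tang 24 x 12 mm in plan, lens ring 36 mm diameter on top, 70 mm high, 45 g): point on its centre line half-way up; z up, y as the clevis's. It stands in the clevis, underside 26 mm above the table, held down by the bar through a cross hole; a sprung lifter raises it 14 mm once the bar is drawn.
- carrier: the same lens carrier; origin at the centre of its underside, 35 mm below carrier_mid.
- fork_tool: loose forked tool (about 80 g), 90 mm long, upright in the stand; origin at its prong tips, z up. Two prongs 5 mm thick (y), 20 mm wide over both (x), slot between them 10 mm wide (x), 18 mm deep, open downwards. Flange 34 x 16 x 4 mm, 26 to 30 mm above the tips, rests on the stand. Orange handle 14 (x) x 26 (y) mm, 46 to 90 mm above the tips.
- tool_grip (a point): centre of the orange handle, 68 mm above the prong tips; axes as the tool's. Grip the 14 mm wide flats, closing along x.
- stand_pocket (a point): centre of the pocket's mouth in the top of the fixed grey stand (70 x 50 x 30 mm), 30 mm above the table; the pocket is 25 mm (x) x 10 mm (y) and goes through to the table; axes as the tool's when it stands there. With the tool put back, its handle centre is 42 mm above this point.
- objective_b: loose microscope objective with a yellow ring, 31 mm diameter, 50 mm high, upright; origin under its base. Leave it alone.
- filter_cube_a: loose black filter cube with a green window, 41 x 38 x 43 mm; origin under its base. Leave it alone.
- oil_bottle: loose small bottle with a black cap, 28 mm diameter, 66 mm high; origin under its base. Leave it alone.
- housing (a point): fixed point on the bar's axis at the mouth of the dark round spring housing (top 45 mm above the table), 78 mm along +y from the clevis's origin. The collar is pressed towards it: 3 N to start and 0.8 N more per mm, give or take 1 N. After about 6 mm of travel the carrier pops up; at 7.5 mm there is a hard stop. Let go, the bar springs back under the carrier.
Mind the look-alikes: they are no part of the job. What is shaped like the fork_tool but purple is not meant.

How it is judged:
On the way, in this order (a step that is already met when the one before it is completed fails the run):
1. the tool is lifted out of its stand (z of tool_grip in the frame of stand_pocket above 0.075 m), for 0.1 s.
2. the tool, near the spring bar, presses on the clevis's bar (contact force between fork_tool and clevis above 2 N and distance between fork_tool and bar_mid below 0.04 m), for 0.1 s.
3. the carrier has popped up at least 10 mm (z of carrier_mid in the frame of clevis above 0.071 m), for 0.2 s.
At the end, for the whole second after the job is handed in: The carrier stands 10 to 24 mm above its locked height, still in the clevis; the tool stands upright (within 0.12 rad) in the stand's pocket, its flange within 4 mm of the stand's top and its handle within 10 mm of the pocket's centre, at rest (z of carrier_mid in the frame of clevis between 0.071 and 0.085 m and horizontal distance between carrier_mid and clevis below 0.015 m and horizontal distance between tool_grip and stand_pocket below 0.01 m and z of tool_grip in the frame of stand_pocket below 0.046 m and angle between fork_tool's own z axis and vertical below 0.12 rad and linear speed of fork_tool below 0.02 m/s); the robot touches nothing.
It fails at once if the tool presses on the collar with more than 12 N (the bar driven hard against its stop) (contact force between fork_tool and collar_c0 above 12 N).
It fails at once if the tool is pressed against the clevis or its bar with more than 30 N (contact force between fork_tool and clevis above 30 N).
It fails at once if the gripper or arm touches the clevis or its bar (contact force between any of the fingers, the arm and clevis above 1 N).
It fails at once if the gripper or arm touches the carrier (contact force between any of the fingers, the arm and carrier above 1 N).
It fails at once if a bystander is moved more than 15 mm (distance of any of objective_b, filter_cube_a, oil_bottle from where it was at the start of the episode above 0.015 m).
It also fails if it takes over 59 s, if anything falls off the work surface, if the arm or the gripper's body presses on something with over 40 N, if the wrist force passes 120 N, or if a joint passes its speed limit or range.

### The arm

A 6-joint arm with a two-finger parallel gripper is mounted at the origin on a cart in front of the work surface, level with it; the furniture and walls round the work are solid. World frame = base frame: x ahead of the robot, y to its left, z up, the work surface at z = 0. Lengths are in m, angles in rad, forces in N, time in s.
With the tool pointing down it reaches from about 0.4 to 0.825 m from the base axis. Payload 7 kg.
Tool frame: the origin (TCP) lies at the very end of the fingers, on their centre line; the grasp point (between the pads) lies 19 mm behind it; z points along the fingers, y is the line along which they close (so a half turn about z gives the same grasp; the last joint's range is limited). The gripper opens to 85 mm and grips with 20 to 120 N. Pads are 22 mm wide; open, the fingers measure 114 mm over their backs; the gripper's body (76 mm by 85 mm) begins 54 mm behind the grasp point. The pads swing forward as they close: fully open they stand 13 mm farther back than shut.
Start: joints at [-0.844, 0.359, 0.012, 0, -1.224, -0.288], TCP at [0.287, -0.611, 0.231] pointing down, gripper open.
Joint ranges: [-3.07, 3.07], [-1.43, 2.12], [-1.02, 1.25], [-3.03, 1.67], [-3.05, -0], [-3.03, 3.03]. Speed limits (rad/s): [2.39, 2.39, 3.01, 3.14, 3.14, 3.14].

### API

Orientations are given as a rotation vector (axis times angle).
In Python, from rig import ctrl gives the robot as it stands.
- The arm moves only by the tool send_rows, never from a script. Its argument "rows" is a list of rows, each a list of 7 numbers: the finger opening in mm, from 0 to 85.4, then the shift along the tool's x, y, z in mm, then the turn, a rotation vector about the tool's x, y, z in rad. A call has 1 to 20 rows; each row shifts and turns the commanded pose from where the row before left it, along the tool's axes as they then stand; what a row does not reach is not made up. A row lasts 1/10 s, in which the tool goes at most 50 mm and 8.59 degrees, less where a joint would pass 70% of its speed; a pose out of reach is approached as far as the arm can. A call is refused whole if a number of a shift passes 50 or a number of a turn 0.15, either way. A call with a gripper value outside its range is refused whole. The fingers move at their own pace and stop on an object; "newtons" is the grip in N (left out, the last holds). Time passes only in rows, so rows that do not move let the fingers close. It gives the time, the measured TCP pose, the force, the opening and the grip force at its end, in the units of the state.
- ctrl.sense(): the state, without advancing time (a new reading comes with each control period).
- ctrl.snapshot(name): name is "scene" or "top" or "wrist"; returns (picture, depth): 480x640x3 uint8, red, green, blue; 480x640 float32, m along the optical axis (not along the pixel's ray), 0 where there is no reading.
- ctrl.calibration(name): a dict with "K" (3x3 intrinsics, pixels), "extrinsics" (4x4, takes a point from world to camera coordinates); the wrist camera has in their place "mount" (4x4, takes a point from camera to tool coordinates, whose origin is the TCP and whose axes are the flange's). Camera axes: x right, y up, looking along -z (the intrinsics and any distortion apply to the point x, -y, -z); pixel columns grow to the right and rows downward; lengths in m; the calibration is good to about 2 mm. The wrist camera is an equidistant fisheye: a pixel r from the principal point sees the ray r / f radians off the axis. A picture is of the moment at which its call begins: read the wrist's pose just before it. calibration takes no time and is no camera call.
- ctrl.close_job(): hands the job in; it is judged then, once.
The state is a dict: "clock": time; "joints": joint angles; "qd": joint speeds; "joint_efforts": joint torques, N m; "tcp_pos": TCP position; "eef_rot": TCP orientation; "force": force on the tool from outside, world axes, zero at the start; "ft_torque": the same for the moment, N m; "grip_width": opening from 0.0 (shut) to 1.0 (fully open); "finger_force": force on a finger pad.
Only numpy, scipy, OpenCV 4.12 (cv2) and the standard library are available. Lean on these libraries where they do the work, as an engineer would, in place of code of your own. Each camera call takes 0.05 s, during which the arm holds its last target. There are 200 camera calls.

## Working session

There is one attempt and no reset: what is moved stays moved. The work goes in short steps, Python scripts to look and compute and a tool call to move; the robot and the scene stay as the last step left them, time stands still between calls to the robot, and variables do not carry over. Pictures are saved under pics/ and viewed, at most 10 in all, crops included, and the job is handed in when it is done.

Besides the shell and the picture viewer there is one more tool, called after "Call:" by a JSON object that holds its "name" and its "arguments", one argument or row to a line. send_rows: Moves the arm, as the interface text tells. Its arguments: {"type":"object","properties":{"rows":{"type":"array"},"newtons":{"type":"number"}},"required":["rows"]}

```bash
mkdir -p pics; ls
cat > h.py <<'E'
import numpy as np, cv2
from rig import ctrl
from scipy.spatial.transform import Rotation as R
def snap(n,fn):
    s=ctrl.sense(); p,d=ctrl.snapshot(n); cv2.imwrite('pics/'+fn+'.png',p[:,:,::-1]); np.savez('pics/'+fn+'.npz',p=p,d=d,tp=s['tcp_pos'],tr=s['eef_rot']); return p,d
def cloud(n,d):
    c=ctrl.calibration(n);K=np.array(c['K']);E=np.array(c['extrinsics'])
    v,u=np.mgrid[0:480,0:640]
    P=np.stack([(u-K[0,2])/K[0,0]*d,-(v-K[1,2])/K[1,1]*d,-d],-1)
    return (P-E[:3,3])@E[:3,:3]
E
python3 - <<'E'
from h import *
s=ctrl.sense(); print({k:np.round(v,3) for k,v in s.items()})
for n in ['scene','top','wrist']:
    c=ctrl.calibration(n); print(n,c)
    snap(n,n+'0')
E
```

```text
pics
{'clock': np.float64(0.0), 'joints': array([-0.844,  0.359,  0.011, -0.   , -1.224, -0.288]), 'qd': array([-0.   ,  0.   , -0.   ,  0.002,  0.001,  0.001]), 'joint_efforts': array([-0.0000e+00, -5.8332e+01,  2.9342e+01,  6.9370e+00, -6.0000e-03,
       -0.0000e+00]), 'tcp_pos': array([ 0.287, -0.611,  0.23 ]), 'eef_rot': array([ 6.830e-01, -3.066e+00, -2.000e-03]), 'force': array([ 0.074, -0.528, -0.653]), 'ft_torque': array([-0.032, -0.002, -0.003]), 'finger_force': np.float64(0.0), 'grip_width': np.float64(1.0)}
scene {'K': array([[508.20278775,   0.        , 317.98072435],
       [  0.        , 508.20278775, 244.66610317],
       [  0.        ,   0.        ,   1.        ]]), 'extrinsics': array([[-0.67379173, -0.73876369,  0.01526166,  0.3212666 ],
       [ 0.37444106, -0.32355869,  0.86896701, -0.30571429],
       [-0.63702323,  0.59121738,  0.49463463, -0.49459828],
       [ 0.        ,  0.        ,  0.        ,  1.        ]])}
top {'K': array([[464.86923415,   0.        , 326.00092959],
       [  0.        , 464.86923415, 244.77342174],
       [  0.        ,   0.        ,   1.        ]]), 'extrinsics': array([[ 0.01902514, -0.99981766, -0.0016403 , -0.10838336],
       [ 0.9877362 ,  0.01854091,  0.1550272 , -0.56102042],
       [-0.15496851, -0.0045696 ,  0.98790884, -0.82387799],
       [ 0.        ,  0.        ,  0.        ,  1.        ]])}
wrist {'K': array([[371.64829954,   0.        , 318.17400283],
       [  0.        , 371.64829954, 240.05315529],
       [  0.        ,   0.        ,   1.        ]]), 'mount': array([[ 2.69163621e-04,  9.65142374e-01,  2.61725286e-01,
         6.55619472e-02],
       [ 9.99999941e-01, -2.04133609e-04, -2.75653952e-04,
        -6.45200013e-04],
       [-2.12618383e-04,  2.61725344e-01, -9.65142372e-01,
        -1.42886000e-01],
       [ 0.00000000e+00,  0.00000000e+00,  0.00000000e+00,
         1.00000000e+00]])}
```

View pics/top0.png

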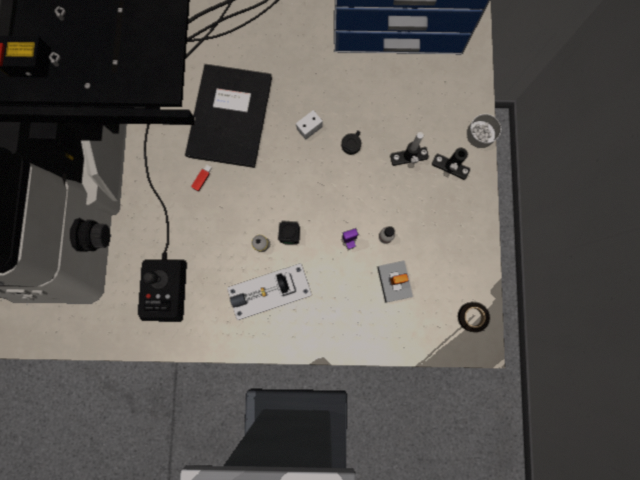

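View pics/scene0.png

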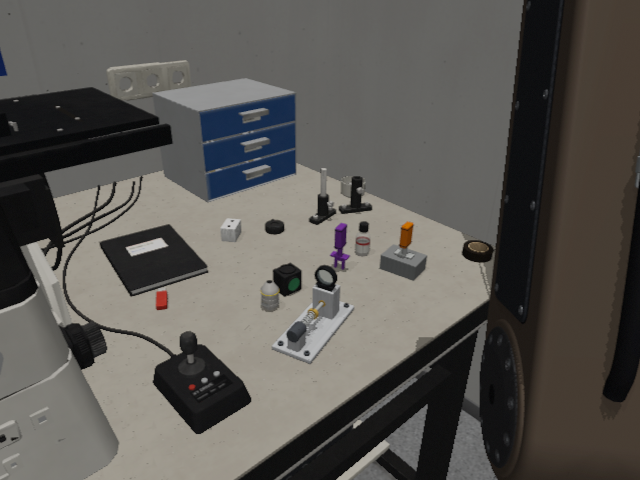

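The orange-handled tool stands at top px (399,279) in the grey stand. Its purple look-alike is at (350,238), so orange in the stand is the one meant. The clevis centre is near (270,291), the carrier at (285,284), the collar at (263,292) and the housing at (237,299).

Run:
```python
from h import *
for n in ['top','scene']:
    z=np.load(f'pics/{n}0.npz'); p=z['p'];d=z['d'];P=cloud(n,d)
    hsv=cv2.cvtColor(p,cv2.COLOR_RGB2HSV)
    ok=(d>0)
    reg=ok&(P[...,0]>.3)&(P[...,0]<.75)&(P[...,1]>-.5)&(P[...,1]<.3)
    print(n,'table z',np.median(P[...,2][reg]))
    o=reg&(hsv[...,0]>8)&(hsv[...,0]<16)&(hsv[...,1]>180)&(hsv[...,2]>100)&(P[...,1]<-.15)
    k,lab,st,ce=cv2.connectedComponentsWithStats(o.astype(np.uint8))
    for i in range(1,k):
        if st[i,4]>20:
            Q=P[lab==i]; print('orange',st[i],Q.mean(0),Q.min(0),Q.max(0))
    t=reg&(P[...,2]>.004)
    # cluster above-table things
    k,lab,st,ce=cv2.connectedComponentsWithStats(t.astype(np.uint8))
    for i in range(1,k):
        if st[i,4]>60:
            Q=P[lab==i]; print(st[i],Q.mean(0).round(3),Q[:,2].max().round(3), np.round(p[lab==i].mean(0)))
z=np.load('pics/top0.npz');p=z['p']
c=np.hstack([cv2.resize(p[255:330,215:315],None,fx=4,fy=4,interpolation=2),cv2.resize(p[215:315,335:425][:75],None,fx=4,fy=4,interpolation=2)])
P=cloud('top',z['d'])
print((P[270:316:4,232:308:6,2]*1000).round().astype(int))
cv2.imwrite('pics/crop0.png',c[:,:,::-1])
# stand & plate rectangles
def rect(m,name):
    k,lab,st,ce=cv2.connectedComponentsWithStats(m.astype(np.uint8)); i=1+st[1:,4].argmax()
    Q=P[lab==i][:,:2].astype(np.float32); print(name,st[i],cv2.minAreaRect(Q*1000), np.median(P[lab==i][:,2]))
u=np.arange(640)[None];v=np.arange(480)[:,None]
rect((P[...,2]>.02)&(P[...,2]<.037)&(u>370)&(u<420)&(v>255)&(v<310),'stand')
rect((P[...,2]>.004)&(P[...,2]<.07)&(u>215)&(u<320)&(v>255)&(v<325),'plate')
```

```text
top table z 0.0008987170663350074
orange [393 277  15   7  28] [ 0.49449702 -0.22504292  0.09179196] [ 0.49048089 -0.23978088  0.08542967] [ 0.50080075 -0.21598911  0.0959044 ]
[  40   78  156   63 6737] [0.721 0.207 0.281] 0.302 [14. 13. 14.]
[391 136  38  30 382] [ 0.743 -0.256  0.039] 0.117 [62. 60. 57.]
[432 147  39  33 651] [ 0.729 -0.343  0.035] 0.083 [52. 49. 47.]
[ 138  153   50  169 3209] [0.491 0.208 0.03 ] 0.092 [33. 31. 30.]
[185 152  72  15 581] [0.741 0.102 0.013] 0.018 [29. 28. 28.]
[192 164  20  27 238] [0.699 0.153 0.009] 0.013 [159.  71.  63.]
[278 220  23  24 467] [ 0.587 -0.028  0.037] 0.046 [38. 36. 35.]
[ 97 224  15  24 274] [0.565 0.295 0.091] 0.109 [30. 28. 27.]
[379 226  17  18 229] [ 0.584 -0.211  0.046] 0.07 [78. 73. 69.]
[342 228  17  21 226] [ 0.573 -0.142  0.069] 0.094 [ 98.  58. 118.]
[252 235  19  17 236] [0.565 0.025 0.039] 0.053 [110. 104.  96.]
[ 378  260   36   43 1061] [ 0.498 -0.227  0.038] 0.098 [136. 126. 117.]
[ 226  263   86   57 2703] [0.476 0.008 0.02 ] 0.099 [155. 151. 150.]
[458 302  33  31 572] [ 0.436 -0.378  0.017] 0.023 [51. 43. 36.]

[... 1089 characters left out ...]
42 18  5  8]
 [ 3  0  9  9  7  8 11  8 98 64 58  9  5]
 [ 9 10  8 11  8  9  9  9 96 66 60  9  9]
 [11  7 10  7  5 42 39  7 60 89 59  7 14]
 [ 6 39 35  9 39 36  6 11  8 35 10  7  9]
 [42 43 44  8 11 11  8  9 10  8  6  7  1]
 [44 46 40  6  8  9  8  8  8  6  3  3  2]
 [ 3 21 10  9  8  7  9  9  1 -1 -2  2  0]
 [ 2  8  8  9 10 11 -3  0  0 -1 -1  3  2]
 [ 0 12 11  7  3  2 -1 -2 -2 -1  0  1  0]]
stand [379 260  35  42 863] ((499.78582763671875, -229.71690368652344), (70.12593841552734, 50.472618103027344), 12.826643943786621) 0.03041780317896657
plate [ 226  263   86   57 2583] ((477.5625305175781, 10.782798767089844), (68.15795135498047, 152.51853942871094), 19.841005325317383) 0.00907243562894813
```

View pics/crop0.png

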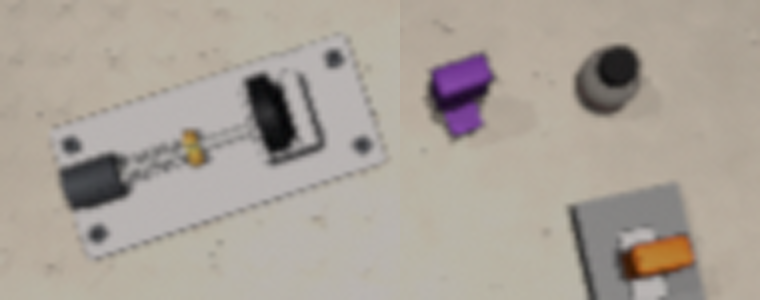

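```bash
cat >> h.py <<'E'
def plan(pos,yaw,n,w):
    "rows to bring TCP to pos(m) pointing down with tool y at world angle yaw(deg)"
    s=ctrl.sense(); p=np.array(s['tcp_pos']); A=R.from_rotvec(s['eef_rot'])
    c,q=np.cos(np.radians(yaw)),np.sin(np.radians(yaw))
    B=R.from_matrix(np.array([[-q,c,0],[c,q,0],[0,0,-1]]).T)
    rv=(A.inv()*B).as_rotvec(); d=(np.array(pos)-p)/n
    rows=[]
    for i in range(n):
        Ai=A*R.from_rotvec(rv*i/n); rows.append([w]+[round(float(x),1) for x in Ai.inv().apply(d)*1000]+[round(float(x),4) for x in rv/n])
    print(s['clock'],p.round(4),'rotvec',rv.round(3)); print(str(rows).replace(' ',''))
E
sed -i 's/\[\[-q,c,0\],\[c,q,0\]/[[-q,c,0],[c,q,0]/' h.py
python3 -c "
from h import *
plan([.495,-.226,.23],192.8,14,45)"
```

```text
0.15 [ 0.2866 -0.6108  0.2306] rotvec [ 1.000e-03  1.000e-03 -1.355e+00]
[[45,-25.2,18.6,0.1,0.0001,0.0001,-0.0968],[45,-26.8,16.0,0.1,0.0001,0.0001,-0.0968],[45,-28.3,13.4,0.1,0.0001,0.0001,-0.0968],[45,-29.4,10.6,0.1,0.0001,0.0001,-0.0968],[45,-30.3,7.7,0.1,0.0001,0.0001,-0.0968],[45,-30.9,4.7,0.0,0.0001,0.0001,-0.0968],[45,-31.2,1.7,0.0,0.0001,0.0001,-0.0968],[45,-31.2,-1.3,0.0,0.0001,0.0001,-0.0968],[45,-31.0,-4.3,0.0,0.0001,0.0001,-0.0968],[45,-30.4,-7.3,0.0,0.0001,0.0001,-0.0968],[45,-29.5,-10.2,0.0,0.0001,0.0001,-0.0968],[45,-28.4,-13.0,0.0,0.0001,0.0001,-0.0968],[45,-27.0,-15.7,0.0,0.0001,0.0001,-0.0968],[45,-25.4,-18.2,0.0,0.0001,0.0001,-0.0968]]
```

Call:
{"name": "send_rows", "arguments": {
  "rows": [
    [45, -25, 18.5, 0, 0, 0, -0.097],
    [45, -27, 16, 0, 0, 0, -0.097],
    [45, -28.5, 13.5, 0, 0, 0, -0.097],
    [45, -29.5, 10.5, 0, 0, 0, -0.097],
    [45, -30.5, 7.5, 0, 0, 0, -0.097],
    [45, -31, 4.5, 0, 0, 0, -0.097],
    [45, -31, 1.5, 0, 0, 0, -0.097],
    [45, -31, -1.5, 0, 0, 0, -0.097],
    [45, -31, -4.5, 0, 0, 0, -0.097],
    [45, -30.5, -7.5, 0, 0, 0, -0.097],
    [45, -29.5, -10, 0, 0, 0, -0.097],
    [45, -28.5, -13, 0, 0, 0, -0.097],
    [45, -27, -15.5, 0, 0, 0, -0.097],
    [45, -25.5, -18, 0, 0, 0, -0.097],
    [45, 0, 0, 0, 0, 0, 0],
    [45, 0, 0, 0, 0, 0, 0]
  ],
  "newtons": 100
}}

```text
clock: 1.75
tcp_pos: [0.4954, -0.2256, 0.2311]
eef_rot: [2.458, -1.956, -0.001]
force: [-0.7, -0.3, -0.0]
grip_width: 0.526
finger_force: 0.0
```

```bash
python3 -c "
from h import *
snap('wrist','w1')
s=ctrl.sense();print(s['tcp_pos'],s['eef_rot'],s['force'],s['joints'])"
```

```text
[ 0.49512435 -0.22622     0.23110421] [ 2.45715803e+00 -1.95705484e+00 -7.52063167e-04] [-0.09863295 -0.13916496 -0.68480925] [-6.85154406e-02  1.44551759e-01 -2.77054521e-01 -2.31901229e-05
 -1.14975722e+00  2.94150580e-01]
```

View pics/w1.png

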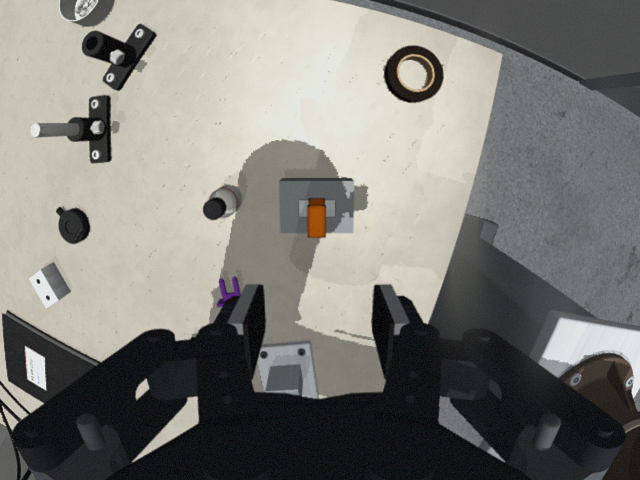

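The wrist view shows the orange handle at (317,218) in its stand at (317,206), aligned with the finger mid-line (col ~318). Bottle at (220,202) is clear to the side, and the purple tool is at (229,291).

```bash
cat >> h.py <<'E'
def wcloud(fn):
    z=np.load('pics/'+fn+'.npz'); c=ctrl.calibration('wrist'); K=np.array(c['K']);M=np.array(c['mount'])
    v,u=np.mgrid[0:480,0:640].astype(float)
    x=(u-K[0,2])/K[0,0]; y=(v-K[1,2])/K[1,1]; r=np.hypot(x,y)+1e-9
    t=np.tan(np.minimum(r,1.4)); d=z['d']
    P=np.stack([x/r*t*d,-y/r*t*d,-d],-1)
    T=P@M[:3,:3].T+M[:3,3]
    return z['p'],T@R.from_rotvec(z['tr']).as_matrix().T+z['tp']
E
python3 - <<'E'
from h import *
p,P=wcloud('w1'); hsv=cv2.cvtColor(p,cv2.COLOR_RGB2HSV)
u=np.arange(640)[None];v=np.arange(480)[:,None]
o=(hsv[...,0]>5)&(hsv[...,0]<18)&(hsv[...,1]>180)&(u>290)&(u<340)&(v>190)&(v<245)
Q=P[o]; print('orange',len(Q),Q.min(0),Q.max(0)); T=Q[Q[:,2]>np.percentile(Q[:,2],90)-.006]
print('top',T.mean(0),len(T),cv2.minAreaRect((T[:,:2]*1000).astype(np.float32)))
s=(abs(P[...,2]-.0305)<.004)&(u>270)&(u<365)&(v>170)&(v<240)&~o
k,lab,st,ce=cv2.connectedComponentsWithStats(s.astype(np.uint8));i=1+st[1:,4].argmax()
Q=P[lab==i];print('stand',cv2.minAreaRect((Q[:,:2]*1000).astype(np.float32)),np.median(Q[:,2]))
f=(abs(P[...,2]-.034)<.004)&(hsv[...,1]<40)&(hsv[...,2]>120)&(u>290)&(u<345)&(v>190)&(v<225)
Q=P[f];print('flange',len(Q),len(Q) and cv2.minAreaRect((Q[:,:2]*1000).astype(np.float32)),Q.mean(0))
E
```

```text
orange 622 [ 0.49024555 -0.24403798  0.05784696] [ 0.50735541 -0.21749695  0.09603307]
top [ 0.49900787 -0.23104806  0.09374545] 534 ((498.88665771484375, -230.60385131835938), (12.543341636657715, 24.47718620300293), 12.760977745056152)
stand ((499.2379150390625, -230.76901245117188), (69.37822723388672, 49.99223327636719), 13.174901962280273) 0.03031891552181995
flange 284 ((492.85064697265625, -230.31561279296875), (21.059425354003906, 46.29231262207031), 88.85704040527344) [ 0.49555692 -0.23002044  0.03383921]
```

Call:
{"name": "send_rows", "arguments": {
  "rows": [
    [45, 5.2, -2.8, 20, 0, 0, 0],
    [45, 0, 0, 35, 0, 0, 0],
    [45, 0, 0, 35, 0, 0, 0],
    [45, 0, 0, 35, 0, 0, 0],
    [45, 0, 0, 30, 0, 0, 0],
    [45, 0, 0, 15, 0, 0, 0],
    [45, 0, 0, 10, 0, 0, 0],
    [45, 0, 0, 0, 0, 0, 0]
  ]
}}

```text
clock: 2.6
tcp_pos: [0.4982, -0.2313, 0.0502]
eef_rot: [2.455, -1.958, -0.003]
force: [-0.0, 0.1, -0.3]
grip_width: 0.525
finger_force: 0.0
```

Call:
{"name": "send_rows", "arguments": {
  "rows": [
    [0, 0, 0, 0, 0, 0, 0],
    [0, 0, 0, 0, 0, 0, 0],
    [0, 0, 0, 0, 0, 0, 0],
    [0, 0, 0, 0, 0, 0, 0],
    [0, 0, 0, 0, 0, 0, 0]
  ],
  "newtons": 100
}}

```text
clock: 3.1
tcp_pos: [0.5001, -0.231, 0.0526]
eef_rot: [-2.458, 1.956, -0.003]
force: [-1.3, -0.6, 6.1]
grip_width: 0.149
finger_force: 97.6
```

Call:
{"name": "send_rows", "arguments": {
  "rows": [
    [0, 0, 0, -10, 0, 0, 0],
    [0, 0, 0, -25, 0, 0, 0],
    [0, 0, 0, -30, 0, 0, 0],
    [0, 0, 0, -30, 0, 0, 0],
    [0, 0, 0, -30, 0, 0, 0],
    [0, 0, 0, -25, 0, 0, 0],
    [0, 0, 0, 0, 0, 0, 0],
    [0, 0, 0, 0, 0, 0, 0]
  ]
}}

```text
clock: 3.9
tcp_pos: [0.4992, -0.2305, 0.2022]
eef_rot: [-2.457, 1.956, -0.002]
force: [-0.4, -0.1, -1.4]
grip_width: 0.148
finger_force: 97.4
```

```bash
python3 -c "
from h import *
s=ctrl.sense();print(s['force'],s['grip_width'],s['finger_force'])
plan([.455,.08,.2],199.8,12,0)"
```

```text
[-0.44814307 -0.12435211 -1.36811027] 0.14838241676439962 97.41158366203308
3.9 [ 0.4992 -0.2305  0.2022] rotvec [-0.002 -0.    -0.12 ]
[[0,-26.0,-2.2,0.2,-0.0001,-0.0,-0.01],[0,-26.0,-2.5,0.2,-0.0001,-0.0,-0.01],[0,-26.0,-2.7,0.2,-0.0001,-0.0,-0.01],[0,-26.0,-3.0,0.2,-0.0001,-0.0,-0.01],[0,-25.9,-3.2,0.2,-0.0001,-0.0,-0.01],[0,-25.9,-3.5,0.2,-0.0001,-0.0,-0.01],[0,-25.9,-3.8,0.2,-0.0001,-0.0,-0.01],[0,-25.8,-4.0,0.2,-0.0001,-0.0,-0.01],[0,-25.8,-4.3,0.2,-0.0001,-0.0,-0.01],[0,-25.7,-4.5,0.2,-0.0001,-0.0,-0.01],[0,-25.7,-4.8,0.2,-0.0001,-0.0,-0.01],[0,-25.6,-5.0,0.2,-0.0001,-0.0,-0.01]]
```

Call:
{"name": "send_rows", "arguments": {
  "rows": [
    [0, -20, -2, 0, 0, 0, -0.01],
    [0, -26, -2.5, 0, 0, 0, -0.01],
    [0, -26, -2.5, 0, 0, 0, -0.01],
    [0, -26, -3, 0, 0, 0, -0.01],
    [0, -26, -3, 0, 0, 0, -0.01],
    [0, -26, -3.5, 0, 0, 0, -0.01],
    [0, -26, -3.5, 0, 0, 0, -0.01],
    [0, -26, -4, 0, 0, 0, -0.01],
    [0, -26, -4.5, 0, 0, 0, -0.01],
    [0, -26, -4.5, 0, 0, 0, -0.01],
    [0, -26, -5, 0, 0, 0, -0.01],
    [0, -26, -5, 0, 0, 0, -0.01],
    [0, -5, -1, 0, 0, 0, 0],
    [0, 0, 0, 0, 0, 0, 0],
    [0, 0, 0, 0, 0, 0, 0]
  ]
}}

```text
clock: 5.4
tcp_pos: [0.4541, 0.0799, 0.2007]
eef_rot: [2.57, -1.805, -0.001]
force: [-0.5, -0.5, -1.2]
grip_width: 0.154
finger_force: 97.3
```

```bash
python3 -c "
from h import *
snap('wrist','w2')
s=ctrl.sense();print(s['tcp_pos'],s['eef_rot'],s['force'])"
```

```text
[0.45424913 0.07969732 0.20086934] [ 2.56941036e+00 -1.80593593e+00 -7.31962134e-04] [-0.46422623 -0.31602427 -0.40690151]
```

View pics/w2.png

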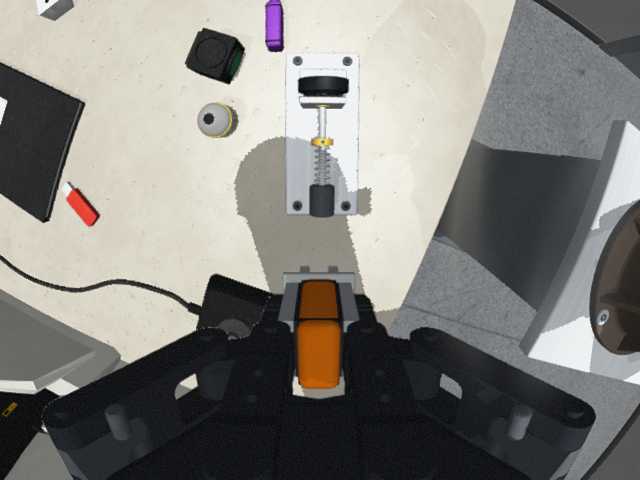

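This is a clear view. The carrier ring is at (322,86), the bar at (322,120), the collar at (321,142) and the housing at (321,200). The held tool's prongs are at (305,269) and (333,269), and the bar is nearly in line with the slot.

Run:
```python
from h import *
p,P=wcloud('w2'); hsv=cv2.cvtColor(p,cv2.COLOR_RGB2HSV)
u=np.arange(640)[None];v=np.arange(480)[:,None]
reg=(u>280)&(u<366)&(v>45)&(v<222)
m=reg&(P[...,2]>.0045)&(P[...,2]<.0115)
Q=P[m];(c,wh,a)=cv2.minAreaRect((Q[:,:2]*1000).astype(np.float32));print('plate',c,wh,a,np.median(Q[:,2]))
yaw=np.radians(a if wh[0]<wh[1] else a-90); yaw=(yaw+np.pi/4)%(np.pi/2)-np.pi/4
X=np.array([np.cos(yaw),np.sin(yaw)]);Y=np.array([-X[1],X[0]])
L=np.stack([(P[...,:2]*1000-c)@X,(P[...,:2]*1000-c)@Y,P[...,2]*1000],-1)
br=reg&(hsv[...,0]>12)&(hsv[...,0]<28)&(hsv[...,1]>110)
Q=L[br];print('collar',len(Q),Q.min(0),Q.max(0),Q.mean(0))
for lo,hi,n in [(84,102,'ring'),(53,62,'cheek'),(29,38,'bar'),(41,47,'housing')]:
    Q=L[reg&(L[...,2]>lo)&(L[...,2]<hi)]
    print(n,len(Q),np.percentile(Q,[2,50,98],axis=0).round(1).tolist())
bar=reg&(L[...,2]>29)&(L[...,2]<38)&(v>106)&(v<136); Q=L[bar]; print('bar fit',np.polyfit(Q[:,1],Q[:,0],1),np.median(Q[:,0]))
print('tcp local',(np.load('pics/w2.npz')['tp'][:2]*1000-c)@np.array([X,Y]).T,np.degrees(yaw))
print('cols v 118:160 at u=321',[(vv,L[vv,321].round(1).tolist(),p[vv,321].tolist()) for vv in range(134,152)])
t=(u>285)&(u<353)&(v>262)&(v<285)
T=L[t&(L[...,2]>80)]; print('prongs',len(T),np.percentile(T,[2,50,98],axis=0).round(1).tolist())
for (a0,b0) in [(305,269),(333,269),(290,300),(350,300),(319,290)]: print(a0,b0,L[b0,a0].round(1),p[b0,a0])
```

```text
plate (479.30908203125, 6.531501770019531) (70.09349060058594, 157.03956604003906) 19.807079315185547 0.008265118524855772
collar 142 [ -9.60619422 -24.46313467  35.1778967 ] [12.69815451 13.57613106 86.45574486] [-1.29903948  6.54534842 41.43934037]
ring 713 [[-17.3, -33.6, 85.4], [-1.4, -28.7, 94.2], [14.1, -24.2, 97.3]]
cheek 705 [[-19.3, -45.8, 54.1], [-1.2, -26.1, 58.1], [16.1, -19.3, 59.8]]
bar 579 [[-11.7, -19.4, 30.0], [-1.5, 17.0, 36.3], [8.8, 63.5, 37.9]]
housing 751 [[-8.9, -19.4, 41.1], [-1.4, 55.9, 43.5], [6.7, 72.0, 46.4]]
bar fit [ 0.01035904 -1.4714467 ] -1.488563749866836
tcp local [ 1.17189206 77.54920678] 19.807079315185543
cols v 118:160 at u=321 [(134, [-0.7, 4.5, 36.7], [216, 222, 223]), (135, [-0.7, 5.4, 36.4], [199, 206, 208]), (136, [-0.7, 6.2, 36.9], [204, 208, 210]), (137, [-0.7, 7.0, 37.7], [200, 201, 197]), (138, [-0.6, 7.9, 41.8], [227, 207, 144]), (139, [-0.6, 8.7, 43.7], [240, 227, 103]), (140, [-0.6, 9.5, 43.4], [210, 203, 116]), (141, [-0.6, 10.3, 43.7], [142, 143, 125]), (142, [-0.6, 11.1, 43.3], [144, 142, 127]), (143, [-0.6, 11.9, 44.9], [207, 196, 113]), (144, [-0.6, 12.8, 43.6], [234, 220, 105]), (145, [-0.6, 13.6, 42.4], [229, 216, 176]), (146, [-0.7, 14.4, 40.1], [195, 201, 201]), (147, [-0.7, 15.2, 40.8], [146, 151, 155]), (148, [-0.7, 16.1, 37.7], [161, 165, 167]), (149, [-0.7, 16.9, 38.5], [157, 161, 162]), (150, [-0.7, 17.8, 36.9], [129, 132, 132]), (151, [-0.7, 18.6, 37.2], [126, 131, 131])]
prongs 991 [[-13.5, 65.4, 155.9], [1.4, 71.4, 182.4], [16.2, 76.6, 207.5]]
305 269 [  8.6  76.3 160.3] [87 89 89]
333 269 [ -6.   76.1 160.8] [84 85 85]
290 300 [ 12.   66.4 221.4] [78 78 84]
350 300 [ -9.6  66.  222.3] [78 82 86]
319 290 [  1.5  65.6 214. ] [106  53   9]
```

Call:
{"name": "send_rows", "arguments": {
  "rows": [
    [0, 15, 2.6, 20, 0, 0, 0],
    [0, 15, 0, 25, 0, 0, 0],
    [0, 15, 0, 20, 0, 0, 0],
    [0, 0, 0, 0, 0, 0, 0],
    [0, 0, 0, 0, 0, 0, 0]
  ]
}}

```text
clock: 5.95
tcp_pos: [0.4674, 0.0363, 0.1363]
eef_rot: [2.568, -1.808, -0.0]
force: [0.0, 0.6, 0.3]
grip_width: 0.145
finger_force: 97.5
```

Run:
```python
from h import *
snap('wrist','w3');snap('scene','s3')
s=ctrl.sense();print(s['tcp_pos'],s['eef_rot'],s['force'])
p=np.load('pics/w3.npz')['p'];q=np.load('pics/s3.npz')['p']
a=cv2.resize(p[60:360,170:470],(400,400));b=cv2.resize(q[210:370,240:400],(400,400),interpolation=2)
cv2.imwrite('pics/c3.png',np.hstack([a,b])[:,:,::-1])
```

```text
[0.46796983 0.03729093 0.13725133] [-2.56937876e+00  1.80579861e+00 -1.34933986e-03] [-0.33440087 -0.05144823 -0.4550606 ]
```

View pics/c3.png

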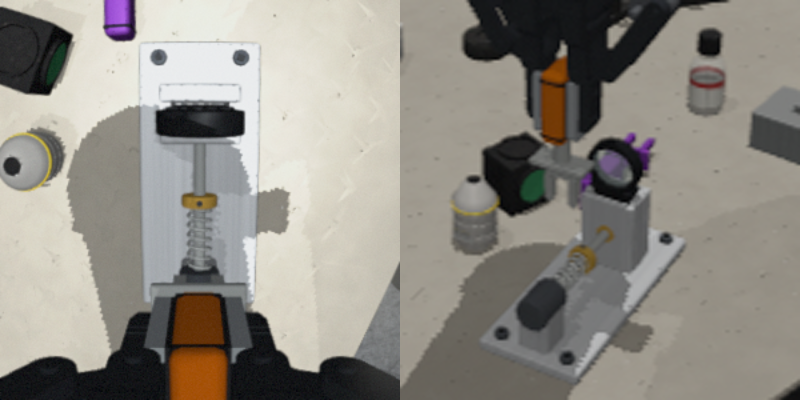

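In the left crop the bar and collar sit at col 199 and the tool's flange spans cols 148–251 (mid ~199.5), so the slot is in line with the bar. I'll check that with depth.

Run:
```python
from h import *
p,P=wcloud('w3'); hsv=cv2.cvtColor(p,cv2.COLOR_RGB2HSV)
s=np.load('pics/w3.npz'); a=np.radians(19.8);X=np.array([np.cos(a),np.sin(a)]);Y=np.array([-X[1],X[0]])
L=np.stack([(P[...,:2]-s['tp'][:2])@X,(P[...,:2]-s['tp'][:2])@Y,P[...,2]],-1)*1000
u=np.arange(640)[None];v=np.arange(480)[:,None]
def rep(n,m):
    Q=L[m]; print(n,len(Q),np.percentile(Q,[3,50,97],axis=0).round(1).tolist())
for v0,v1 in [(168,180),(180,192),(192,203)]:
    rep('bar',(u>305)&(u<335)&(v>=v0)&(v<v1)&(L[...,2]>30)&(L[...,2]<39))
br=(u>295)&(u<345)&(v>195)&(v<222)&(hsv[...,0]>12)&(hsv[...,0]<28)&(hsv[...,1]>110)
rep('collar',br)
rep('collar top',(u>317)&(u<322)&(v>195)&(v<222)&br)
rep('cheek',(u>285)&(u<355)&(v>120)&(v<172)&(L[...,2]>54)&(L[...,2]<62))
rep('ring',(u>280)&(u<360)&(v>120)&(v<172)&(L[...,2]>75)&(L[...,2]<100))
rep('flange',(u>270)&(u<370)&(v>272)&(v<300)&(L[...,2]>105)&(L[...,2]<128))
rep('flange front',(u>270)&(u<370)&(v>272)&(v<282)&(L[...,2]>100)&(L[...,2]<128))
for i in [200,400,500]: pass
print(ctrl.sense()['clock'])
```

```text
bar 117 [[-3.4, -49.5, 34.4], [-0.1, -46.1, 36.5], [2.5, -42.2, 38.1]]
bar 108 [[-2.7, -41.6, 34.7], [-0.1, -37.9, 36.7], [2.6, -34.3, 38.4]]
bar 99 [[-2.7, -33.6, 34.7], [-0.1, -30.3, 36.5], [2.6, -26.9, 38.0]]
collar 236 [[-7.3, -24.3, 32.6], [-0.1, -22.2, 41.5], [7.2, -18.8, 43.5]]
collar top 26 [[-1.4, -24.4, 39.1], [-0.7, -22.8, 42.3], [0.6, -18.7, 44.1]]
cheek 1177 [[-17.7, -77.9, 56.7], [-1.2, -72.5, 58.1], [16.4, -52.2, 59.4]]
ring 1277 [[-16.5, -65.9, 83.3], [-0.4, -61.3, 94.2], [15.5, -56.6, 97.2]]
flange 646 [[-16.2, -7.0, 116.5], [-0.3, -5.2, 117.9], [16.9, 0.2, 119.0]]
flange front 564 [[-15.7, -7.0, 116.4], [0.2, -5.5, 117.8], [16.4, -3.2, 118.9]]
6.05
```

Call:
{"name": "send_rows", "arguments": {
  "rows": [
    [0, 12, 0.3, 0, 0, 0, 0],
    [0, 12, 0, 10, 0, 0, 0],
    [0, 12, 0, 15, 0, 0, 0],
    [0, 0, 0, 15, 0, 0, 0],
    [0, 0, 0, 7, 0, 0, 0],
    [0, 0, 0, 0, 0, 0, 0],
    [0, 0, 0, 0, 0, 0, 0]
  ]
}}

```text
clock: 6.75
tcp_pos: [0.4796, 0.0032, 0.0896]
eef_rot: [-2.571, 1.805, -0.0]
force: [-0.0, 0.3, -1.2]
grip_width: 0.153
finger_force: 97.5
```

Call:
{"name": "send_rows", "arguments": {
  "rows": [
    [0, 0, 0, 1.5, 0, 0, 0],
    [0, 0, 0, 1, 0, 0, 0],
    [0, 0, 0, 1, 0, 0, 0],
    [0, 0, 0, 1, 0, 0, 0],
    [0, 0, 0, 0, 0, 0, 0]
  ]
}}

```text
clock: 7.25
tcp_pos: [0.4792, 0.0032, 0.0848]
eef_rot: [2.571, -1.806, -0.0]
force: [0.7, -0.0, -0.8]
grip_width: 0.15
finger_force: 97.5
```

Call:
{"name": "send_rows", "arguments": {
  "rows": [
    [0, 0, 0, 1, 0, 0, 0],
    [0, 0, 0, 1, 0, 0, 0],
    [0, 0, 0, 0, 0, 0, 0]
  ]
}}

```text
clock: 7.55
tcp_pos: [0.4792, 0.0032, 0.0826]
eef_rot: [2.57, -1.806, -0.0]
force: [-0.3, 0.2, -0.9]
grip_width: 0.155
finger_force: 97.5
```

Call:
{"name": "send_rows", "arguments": {
  "rows": [
    [0, 0, 0, 2, 0, 0, 0],
    [0, 0, 0, 2, 0, 0, 0],
    [0, 0, 0, 2, 0, 0, 0],
    [0, 0, 0, 2, 0, 0, 0],
    [0, 0, 0, 2, 0, 0, 0],
    [0, 0, 0, 1, 0, 0, 0],
    [0, 0, 0, 0, 0, 0, 0],
    [0, 0, 0, 0, 0, 0, 0]
  ]
}}

```text
clock: 8.35
tcp_pos: [0.4793, 0.0032, 0.0718]
eef_rot: [2.571, -1.806, -0.0]
force: [-0.9, 0.9, -0.8]
grip_width: 0.152
finger_force: 97.5
```

Call:
{"name": "send_rows", "arguments": {
  "rows": [
    [0, 0, 0, 0.5, 0, 0, 0],
    [0, 0, 0, 0.5, 0, 0, 0],
    [0, 0, 0, 0, 0, 0, 0]
  ]
}}

```text
clock: 8.65
tcp_pos: [0.4793, 0.0032, 0.0708]
eef_rot: [-2.571, 1.806, 0.0]
force: [-0.3, -0.5, -1.1]
grip_width: 0.149
finger_force: 97.5
```

Call:
{"name": "send_rows", "arguments": {
  "rows": [
    [0, 0, 0, 0.5, 0, 0, 0],
    [0, 0, 0, 0.4, 0, 0, 0],
    [0, 0, 0, 0, 0, 0, 0]
  ]
}}

```text
clock: 8.95
tcp_pos: [0.4793, 0.0032, 0.0698]
eef_rot: [2.571, -1.806, -0.0]
force: [2.0, -0.5, -1.5]
grip_width: 0.151
finger_force: 97.5
```

Call:
{"name": "send_rows", "arguments": {
  "rows": [
    [0, 0, 0, 0.5, 0, 0, 0],
    [0, 0, 0, 0.3, 0, 0, 0],
    [0, 0, 0, 0, 0, 0, 0]
  ]
}}

```text
clock: 9.25
tcp_pos: [0.4793, 0.0032, 0.0691]
eef_rot: [2.571, -1.806, -0.0]
force: [-0.5, 0.7, -1.1]
grip_width: 0.148
finger_force: 97.5
```

Call:
{"name": "send_rows", "arguments": {
  "rows": [
    [0, 0, 0, 0.4, 0, 0, 0],
    [0, 0, 0, 0.0, 0, 0, 0],
    [0, 0, 0, 0, 0, 0, 0]
  ]
}}

```text
clock: 9.55
tcp_pos: [0.4793, 0.0032, 0.0687]
eef_rot: [2.571, -1.806, -0.0]
force: [-0.2, -0.0, -0.4]
grip_width: 0.155
finger_force: 97.5
```

Call:
{"name": "send_rows", "arguments": {
  "rows": [
    [0, 0, 0, 0.3, 0, 0, 0],
    [0, 0, 0, 0.0, 0, 0, 0],
    [0, 0, 0, 0, 0, 0, 0]
  ]
}}

```text
clock: 9.85
tcp_pos: [0.4793, 0.0032, 0.0684]
eef_rot: [-2.571, 1.806, -0.0]
force: [0.2, -0.3, -1.2]
grip_width: 0.153
finger_force: 97.5
```

Call:
{"name": "send_rows", "arguments": {
  "rows": [
    [0, 0, 0, 0.3, 0, 0, 0],
    [0, 0, 0, 0.2, 0, 0, 0],
    [0, 0, 0, 0, 0, 0, 0]
  ]
}}

```text
clock: 10.15
tcp_pos: [0.4793, 0.0032, 0.0679]
eef_rot: [2.571, -1.806, -0.0]
force: [0.8, 0.2, -1.5]
grip_width: 0.151
finger_force: 97.5
```

Call:
{"name": "send_rows", "arguments": {
  "rows": [
    [0, 0, 0, 0.3, 0, 0, 0],
    [0, 0, 0, 0.2, 0, 0, 0],
    [0, 0, 0, 0, 0, 0, 0]
  ]
}}

```text
clock: 10.45
tcp_pos: [0.4793, 0.0032, 0.0675]
eef_rot: [-2.571, 1.806, -0.0]
force: [0.1, -0.0, 0.6]
grip_width: 0.149
finger_force: 97.5
```

Call:
{"name": "send_rows", "arguments": {
  "rows": [
    [0, 0, 0, 0.3, 0, 0, 0],
    [0, 0, 0, 0.0, 0, 0, 0],
    [0, 0, 0, 0, 0, 0, 0]
  ]
}}

```text
clock: 10.75
tcp_pos: [0.4794, 0.0032, 0.0673]
eef_rot: [-2.571, 1.806, -0.0]
force: [-1.8, -0.0, 3.0]
grip_width: 0.154
finger_force: 97.7
```

Call:
{"name": "send_rows", "arguments": {
  "rows": [
    [0, 0, 0, 0.3, 0, 0, 0],
    [0, 0, 0, 0, 0, 0, 0],
    [0, 0, 0, 0, 0, 0, 0],
    [0, 0, 0, 0, 0, 0, 0]
  ]
}}

```text
clock: 11.15
tcp_pos: [0.4794, 0.0032, 0.0671]
eef_rot: [-2.571, 1.806, -0.0]
force: [-2.3, -0.6, 5.5]
grip_width: 0.153
finger_force: 98.3
```

Call:
{"name": "send_rows", "arguments": {
  "rows": [
    [0, 0, 0, -2, 0, 0, 0],
    [0, 0, 0, -2, 0, 0, 0],
    [0, -2, 0, 0, 0, 0, 0],
    [0, -2, 0, 0, 0, 0, 0],
    [0, -1.5, 0, 0, 0, 0, 0],
    [0, 0, 0, 0, 0, 0, 0],
    [0, 0, 0, 0, 0, 0, 0]
  ]
}}

```text
clock: 11.85
tcp_pos: [0.4774, 0.0084, 0.0708]
eef_rot: [2.571, -1.806, -0.0]
force: [0.1, 0.1, -0.7]
grip_width: 0.15
finger_force: 97.6
```

Call:
{"name": "send_rows", "arguments": {
  "rows": [
    [0, -0.5, 0, 0, 0, 0, 0],
    [0, -0.5, 0, 0, 0, 0, 0],
    [0, 0, 0, 0, 0, 0, 0]
  ]
}}

```text
clock: 12.15
tcp_pos: [0.4771, 0.0093, 0.0708]
eef_rot: [2.571, -1.806, -0.0]
force: [-0.1, -0.2, -0.1]
grip_width: 0.154
finger_force: 97.6
```

Call:
{"name": "send_rows", "arguments": {
  "rows": [
    [0, -0.5, 0, 0, 0, 0, 0],
    [0, -0.5, 0, 0, 0, 0, 0],
    [0, 0, 0, 0, 0, 0, 0]
  ]
}}

```text
clock: 12.45
tcp_pos: [0.4768, 0.01, 0.0708]
eef_rot: [2.571, -1.806, 0.0]
force: [1.4, -2.6, -1.2]
grip_width: 0.151
finger_force: 97.3
```

Call:
{"name": "send_rows", "arguments": {
  "rows": [
    [0, -0.5, 0, 0, 0, 0, 0],
    [0, -0.5, 0, 0, 0, 0, 0],
    [0, 0, 0, 0, 0, 0, 0]
  ]
}}

```text
clock: 12.75
tcp_pos: [0.4764, 0.011, 0.0708]
eef_rot: [2.571, -1.806, 0.0]
force: [1.8, -3.7, -1.6]
grip_width: 0.152
finger_force: 97.3
```

Call:
{"name": "send_rows", "arguments": {
  "rows": [
    [0, -0.5, 0, 0, 0, 0, 0],
    [0, -0.5, 0, 0, 0, 0, 0],
    [0, -0.5, 0, 0, 0, 0, 0],
    [0, -0.5, 0, 0, 0, 0, 0],
    [0, 0, 0, 0, 0, 0, 0]
  ]
}}

```text
clock: 13.25
tcp_pos: [0.4757, 0.0129, 0.0708]
eef_rot: [2.571, -1.806, 0.0]
force: [3.3, -5.1, -2.8]
grip_width: 0.153
finger_force: 97.3
```

Call:
{"name": "send_rows", "arguments": {
  "rows": [
    [0, -0.5, 0, 0, 0, 0, 0],
    [0, -0.5, 0, 0, 0, 0, 0],
    [0, -0.5, 0, 0, 0, 0, 0],
    [0, 0, 0, 0, 0, 0, 0]
  ]
}}

```text
clock: 13.65
tcp_pos: [0.4753, 0.0143, 0.0708]
eef_rot: [2.571, -1.805, 0.0]
force: [3.1, -5.8, -2.8]
grip_width: 0.149
finger_force: 97.3
```

```bash
cat >> h.py <<'E'
def carrier():
    p,d=ctrl.snapshot('scene'); P=cloud('scene',d)
    m=(np.hypot(P[...,0]-.49,P[...,1]+.022)<.03)&(P[...,2]>.06)&(P[...,2]<.125)&(p.sum(-1)<150)
    u=np.arange(640)[None];v=np.arange(480)[:,None]
    w=m&(u>305)&(u<345)&(v>245)&(v<300)
    print('ring z',np.percentile(P[w][:,2],[50,97]),'min row',np.where(w.any(1))[0].min(),w.sum()); return p
E
python3 -c "
from h import *
z=np.load('pics/s3.npz')
carrier()
s=ctrl.sense();print(s['tcp_pos'],s['force'])"
```

```text
ring z [0.070271   0.11917925] min row 257 78
[0.47526232 0.01424161 0.07079941] [ 2.8937375  -4.89077269 -3.12121809]
```

Call:
{"name": "send_rows", "arguments": {
  "rows": [
    [0, -0.5, 0, 0, 0, 0, 0],
    [0, 0, 0, 0, 0, 0, 0]
  ]
}}

```text
clock: 13.9
tcp_pos: [0.4751, 0.0147, 0.0708]
eef_rot: [2.571, -1.805, 0.0]
force: [2.7, -6.2, -3.7]
grip_width: 0.15
finger_force: 97.3
```

Call:
{"name": "send_rows", "arguments": {
  "rows": [
    [0, -0.5, 0, 0, 0, 0, 0],
    [0, 0, 0, 0, 0, 0, 0],
    [0, 0, 0, 0, 0, 0, 0]
  ]
}}

```text
clock: 14.2
tcp_pos: [0.475, 0.0152, 0.0708]
eef_rot: [2.571, -1.805, 0.0]
force: [2.0, -5.7, -3.1]
grip_width: 0.149
finger_force: 97.3
```

Run:
```python
from h import *
p=carrier(); s=ctrl.sense();print(s['tcp_pos'],s['force'])
cv2.imwrite('pics/c4.png',cv2.resize(p[220:370,250:400],(600,600),interpolation=2)[:,:,::-1])
```

```text
ring z [0.07151433 0.1201779 ] min row 257 85
[0.47496666 0.01514386 0.07080769] [ 3.39750703 -6.2931827  -3.90644948]
```

View pics/c4.png

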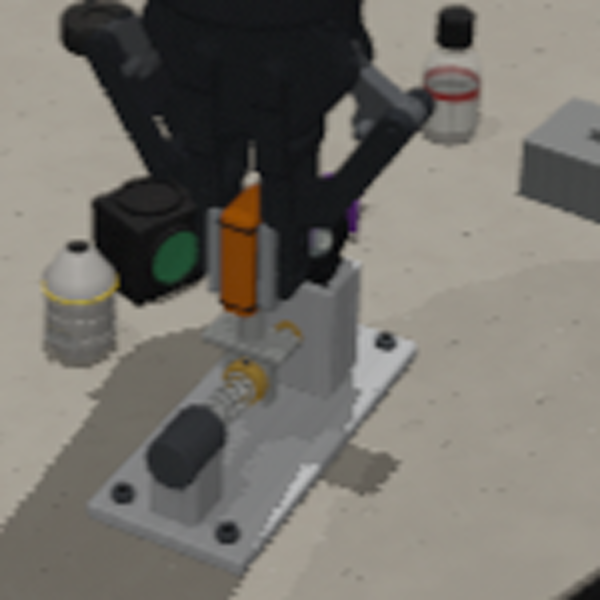

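The tool straddles the bar and presses the collar (crop 245,380). The carrier is hidden behind the fingers in this view, so I'll use the wrist camera's depth for its height.

```bash
cat >> h.py <<'E'
def ring():
    snap('wrist','wr'); p,P=wcloud('wr'); s=ctrl.sense()
    a=np.radians(19.8); o=np.array([.479309,.006532])+-.0305*np.array([-np.sin(a),np.cos(a)])
    m=(np.hypot(P[...,0]-o[0],P[...,1]-o[1])<.022)&(P[...,2]>.05)&(P[...,2]<.13)
    h,e=np.histogram(P[m][:,2],bins=np.arange(.05,.131,.005)); print(h.tolist(),'97%',np.percentile(P[m][:,2],97).round(4))
    f=np.array(s['force']);print(s['clock'],np.array(s['tcp_pos']).round(4),'axial',-(f[0]*-np.sin(a)+f[1]*np.cos(a)).round(2))
E
python3 -c "
from h import *
ring()"
```

```text
[172, 1883, 174, 733, 364, 168, 125, 367, 973, 1560, 0, 0, 0, 0, 0, 0] 97% 0.0976
14.3 [0.475  0.0152 0.0708] axial 7.02
```

Call:
{"name": "send_rows", "arguments": {
  "rows": [
    [0, -0.5, 0, 0, 0, 0, 0],
    [0, 0, 0, 0, 0, 0, 0],
    [0, 0, 0, 0, 0, 0, 0]
  ]
}}

```text
clock: 14.6
tcp_pos: [0.4748, 0.0156, 0.0708]
eef_rot: [2.571, -1.805, 0.001]
force: [3.4, -6.5, -3.8]
grip_width: 0.15
finger_force: 97.3
```

```bash
python3 -c "
from h import *
ring()"
```

```text
[207, 1892, 125, 756, 365, 196, 106, 343, 866, 1731, 0, 0, 0, 0, 0, 0] 97% 0.0981
14.65 [0.4748 0.0156 0.0708] axial 7.02
```

Call:
{"name": "send_rows", "arguments": {
  "rows": [
    [0, -0.4, 0, 0, 0, 0, 0],
    [0, 0, 0, 0, 0, 0, 0],
    [0, 0, 0, 0, 0, 0, 0]
  ]
}}

```text
clock: 14.95
tcp_pos: [0.4747, 0.016, 0.0708]
eef_rot: [2.571, -1.805, 0.001]
force: [3.8, -5.9, -3.3]
grip_width: 0.15
finger_force: 97.3
```

```bash
python3 -c "
from h import *
ring()"
```

```text
[205, 1880, 114, 752, 369, 208, 100, 321, 804, 1835, 2, 0, 0, 0, 0, 0] 97% 0.0984
15.0 [0.4747 0.0159 0.0708] axial 7.94
```

Call:
{"name": "send_rows", "arguments": {
  "rows": [
    [0, -0.3, 0, 0, 0, 0, 0],
    [0, 0, 0, 0, 0, 0, 0],
    [0, 0, 0, 0, 0, 0, 0]
  ]
}}

```text
clock: 15.3
tcp_pos: [0.4746, 0.0162, 0.0708]
eef_rot: [2.57, -1.805, 0.001]
force: [2.4, -7.0, -3.0]
grip_width: 0.15
finger_force: 97.3
```

```bash
python3 -c "
from h import *
ring()"
```

```text
[162, 1942, 124, 724, 385, 225, 92, 303, 742, 1945, 4, 0, 0, 0, 0, 0] 97% 0.0987
15.35 [0.4746 0.0162 0.0708] axial 7.54
```

Call:
{"name": "send_rows", "arguments": {
  "rows": [
    [0, -0.3, 0, 0, 0, 0, 0],
    [0, 0, 0, 0, 0, 0, 0],
    [0, 0, 0, 0, 0, 0, 0]
  ]
}}

```text
clock: 15.65
tcp_pos: [0.4745, 0.0165, 0.0708]
eef_rot: [2.57, -1.805, 0.001]
force: [3.6, -7.3, -3.2]
grip_width: 0.149
finger_force: 97.3
```

```bash
python3 -c "
from h import *
ring()"
```

```text
[182, 1927, 130, 684, 400, 264, 94, 276, 667, 2060, 26, 0, 0, 0, 0, 0] 97% 0.0993
15.7 [0.4745 0.0165 0.0708] axial 6.98
```

Call:
{"name": "send_rows", "arguments": {
  "rows": [
    [0, -0.3, 0, 0, 0, 0, 0],
    [0, 0, 0, 0, 0, 0, 0],
    [0, 0, 0, 0, 0, 0, 0]
  ]
}}

```text
clock: 16.0
tcp_pos: [0.4744, 0.0167, 0.0708]
eef_rot: [2.57, -1.805, 0.001]
force: [4.3, -6.8, -2.7]
grip_width: 0.146
finger_force: 97.3
```

```bash
python3 -c "
from h import *
ring()"
```

```text
[128, 2073, 127, 131, 154, 825, 515, 426, 191, 324, 838, 2339, 13, 0, 0, 0] 97% 0.109
16.05 [0.4744 0.0167 0.0708] axial 8.72
```

Call:
{"name": "send_rows", "arguments": {
  "rows": [
    [0, -0.3, 0, 0, 0, 0, 0],
    [0, 0, 0, 0, 0, 0, 0],
    [0, 0, 0, 0, 0, 0, 0]
  ]
}}

```text
clock: 16.35
tcp_pos: [0.4743, 0.0169, 0.0708]
eef_rot: [2.57, -1.805, 0.001]
force: [3.7, -7.7, -3.9]
grip_width: 0.148
finger_force: 97.3
```

Run:
```python
from h import *
ring()
p=np.load('pics/wr.npz')['p']; cv2.imwrite('pics/c5.png',cv2.resize(p[60:360,170:470],(600,600))[:,:,::-1])
```

```text
[169, 2055, 148, 135, 148, 750, 548, 493, 229, 261, 711, 2368, 275, 0, 0, 0] 97% 0.1101
16.4 [0.4743 0.0169 0.0708] axial 8.99
```

View pics/c5.png

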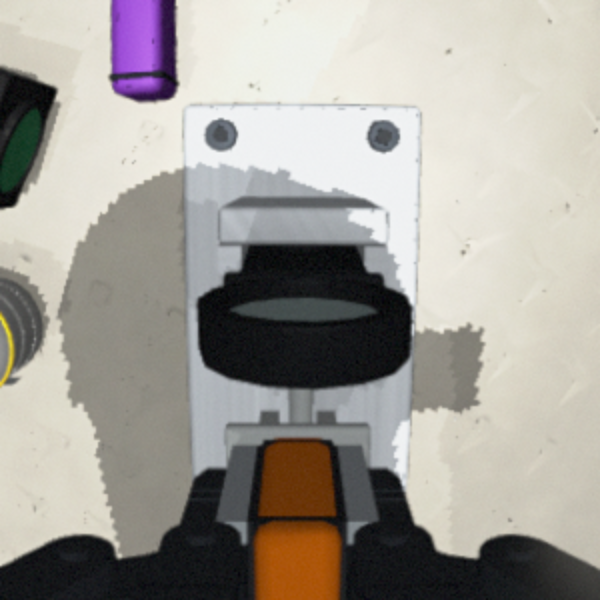

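The carrier has popped: the ring (crop 303,300) now tops out at 110 mm, and the tool is still pressing gently. I'll back off and lift.

Call:
{"name": "send_rows", "arguments": {
  "rows": [
    [0, 1, 0, 0, 0, 0, 0],
    [0, 2, 0, 0, 0, 0, 0],
    [0, 2, 0, 0, 0, 0, 0],
    [0, 2, 0, 0, 0, 0, 0],
    [0, 2, 0, 0, 0, 0, 0],
    [0, 1.5, 0, 0, 0, 0, 0],
    [0, 0, 0, 0, 0, 0, 0],
    [0, 0, 0, 0, 0, 0, 0]
  ]
}}

```text
clock: 17.2
tcp_pos: [0.4777, 0.0077, 0.0708]
eef_rot: [-2.57, 1.806, 0.0]
force: [0.2, -0.7, -1.5]
grip_width: 0.151
finger_force: 97.5
```

Call:
{"name": "send_rows", "arguments": {
  "rows": [
    [0, 0, 0, -4, 0, 0, 0],
    [0, 0, 0, -8, 0, 0, 0],
    [0, 0, 0, -15, 0, 0, 0],
    [0, 0, 0, -25, 0, 0, 0],
    [0, 0, 0, -30, 0, 0, 0],
    [0, 0, 0, -30, 0, 0, 0],
    [0, 0, 0, -18, 0, 0, 0],
    [0, 0, 0, 0, 0, 0, 0],
    [0, 0, 0, 0, 0, 0, 0]
  ]
}}

```text
clock: 18.1
tcp_pos: [0.4776, 0.0077, 0.2013]
eef_rot: [-2.57, 1.805, -0.001]
force: [0.7, -0.9, -1.3]
grip_width: 0.152
finger_force: 97.5
```

Run:
```python
from h import *
ring(); plan([.4992,-.2305,.2022],193,12,0)
p,P=wcloud('wr'); hsv=cv2.cvtColor(p,cv2.COLOR_RGB2HSV)
s=np.load('pics/wr.npz'); a=np.radians(19.8);X=np.array([np.cos(a),np.sin(a)]);Y=np.array([-X[1],X[0]])
L=np.stack([(P[...,:2]-s['tp'][:2])@X,(P[...,:2]-s['tp'][:2])@Y,P[...,2]-s['tp'][2]],-1)*1000
u=np.arange(640)[None];v=np.arange(480)[:,None]
w,PP=wcloud('w3'); t=np.load('pics/w3.npz'); L3=np.stack([(PP[...,:2]-t['tp'][:2])@X,(PP[...,:2]-t['tp'][:2])@Y,PP[...,2]-t['tp'][2]],-1)*1000
for l in (L3,L):
    for n,lo,hi in (('flange',-24,-14),('prong',-50,-30)):
        m=(u>260)&(u<380)&(v>240)&(v<300)&(l[...,2]>lo)&(l[...,2]<hi)&(abs(l[...,1])<15)&(abs(l[...,0])<19); print(n,m.sum(),m.sum() and np.percentile(l[m],[3,50,97],axis=0).round(1).tolist())
```

```text
[54, 620, 36, 32, 35, 185, 147, 64, 26, 67, 165, 520, 59, 0, 0, 0] 97% 0.11
18.15 [0.4772 0.0075 0.2005] axial -0.67
18.15 [0.4772 0.0075 0.2005] rotvec [0.    0.    0.119]
[[0,19.3,5.0,-0.1,0.0,0.0,0.0099],[0,19.3,4.8,-0.1,0.0,0.0,0.0099],[0,19.4,4.6,-0.1,0.0,0.0,0.0099],[0,19.4,4.4,-0.1,0.0,0.0,0.0099],[0,19.5,4.2,-0.1,0.0,0.0,0.0099],[0,19.5,4.0,-0.1,0.0,0.0,0.0099],[0,19.5,3.8,-0.1,0.0,0.0,0.0099],[0,19.6,3.6,-0.1,0.0,0.0,0.0099],[0,19.6,3.5,-0.1,0.0,0.0,0.0099],[0,19.6,3.3,-0.1,0.0,0.0,0.0099],[0,19.7,3.1,-0.1,0.0,0.0,0.0099],[0,19.7,2.9,-0.1,0.0,0.0,0.0099]]
flange 716 [[-16.1, -7.1, -20.8], [-0.0, -5.4, -18.6], [16.7, -0.1, -17.3]]
prong 101 [[-9.2, -1.7, -44.4], [5.3, -1.2, -40.6], [10.1, -0.9, -36.6]]
flange 713 [[-16.0, -7.0, -21.2], [-0.2, -5.5, -18.6], [16.7, -0.3, -17.4]]
prong 111 [[-9.1, -1.5, -45.9], [5.6, -1.2, -41.0], [10.3, -0.8, -36.8]]
```

Call:
{"name": "send_rows", "arguments": {
  "rows": [
    [0, 19, 5, 0, 0, 0, 0.01],
    [0, 19.5, 5, 0, 0, 0, 0.01],
    [0, 19.5, 4.5, 0, 0, 0, 0.01],
    [0, 19.5, 4.5, 0, 0, 0, 0.01],
    [0, 19.5, 4, 0, 0, 0, 0.01],
    [0, 19.5, 4, 0, 0, 0, 0.01],
    [0, 19.5, 4, 0, 0, 0, 0.01],
    [0, 19.5, 3.5, 0, 0, 0, 0.01],
    [0, 19.5, 3.5, 0, 0, 0, 0.01],
    [0, 19.5, 3.5, 0, 0, 0, 0.01],
    [0, 19.5, 3, 0, 0, 0, 0.01],
    [0, 19.5, 3, 0, 0, 0, 0.01],
    [0, 0, 0, 0, 0, 0, 0],
    [0, 0, 0, 0, 0, 0, 0]
  ]
}}

```text
clock: 19.55
tcp_pos: [0.4985, -0.23, 0.1995]
eef_rot: [2.456, -1.957, -0.003]
force: [-0.5, -0.6, -0.6]
grip_width: 0.153
finger_force: 97.6
```

```bash
python3 -c "
from h import *
print(ctrl.sense()['tcp_pos']);plan([.4992,-.2305,.2022],193,1,0)"
```

```text
[ 0.49853658 -0.23004981  0.19950166]
19.55 [ 0.4985 -0.23    0.1995] rotvec [ 0.002  0.001 -0.002]
[[0,0.6,-0.5,-2.7,0.0022,0.001,-0.002]]
```

Call:
{"name": "send_rows", "arguments": {
  "rows": [
    [0, 0.6, -0.5, 20, 0, 0, 0],
    [0, 0, 0, 30, 0, 0, 0],
    [0, 0, 0, 30, 0, 0, 0],
    [0, 0, 0, 22, 0, 0, 0],
    [0, 0, 0, 0, 0, 0, 0],
    [0, 0, 0, 0, 0, 0, 0]
  ]
}}

```text
clock: 20.15
tcp_pos: [0.4999, -0.23, 0.099]
eef_rot: [2.458, -1.955, -0.001]
force: [0.6, -0.8, -1.0]
grip_width: 0.151
finger_force: 97.6
```

Run:
```python
from h import *
plan([.4992,-.2308,.0971],193,1,0)
snap('wrist','w6'); p,P=wcloud('w6')
s=np.load('pics/w6.npz'); a=np.radians(13);X=np.array([np.cos(a),np.sin(a)]);Y=np.array([-X[1],X[0]])
L=np.stack([(P[...,:2]-s['tp'][:2])@X,(P[...,:2]-s['tp'][:2])@Y,P[...,2]],-1)*1000
m=(abs(L[...,2]-30.3)<3)&(abs(L[...,0])<45)&(abs(L[...,1])<40)
print('stand pts',m.sum(),np.percentile(L[m],[1,50,99],axis=0).round(1).tolist())
h=(abs(L[...,0])<12)&(abs(L[...,1])<7)&(L[...,2]<24); print('pocket',h.sum(),h.sum() and np.percentile(L[h],[2,50,98],axis=0).round(1).tolist())
```

```text
20.15 [ 0.4999 -0.23    0.099 ] rotvec [0.001 0.    0.   ]
[[0,0.6,0.9,1.9,0.001,0.0,0.0002]]
stand pts 7048 [[-35.2, -25.5, 28.2], [-1.1, -8.0, 30.3], [33.7, 23.3, 31.7]]
pocket 520 [[-11.5, 2.1, -0.5], [0.7, 4.7, 9.6], [11.8, 5.3, 23.6]]
```

Call:
{"name": "send_rows", "arguments": {
  "rows": [
    [0, 0.6, 0.6, 10, 0, 0, 0],
    [0, 0, 0, 8, 0, 0, 0],
    [0, 0, 0, 2, 0, 0, 0],
    [0, 0, 0, 2, 0, 0, 0],
    [0, 0, 0, 2, 0, 0, 0],
    [0, 0, 0, 0, 0, 0, 0]
  ]
}}

```text
clock: 20.8
tcp_pos: [0.4994, -0.2311, 0.0746]
eef_rot: [2.458, -1.957, -0.0]
force: [0.6, 0.0, -0.7]
grip_width: 0.152
finger_force: 97.6
```

Call:
{"name": "send_rows", "arguments": {
  "rows": [
    [0, 0, 0, 2, 0, 0, 0],
    [0, 0, 0, 2, 0, 0, 0],
    [0, 0, 0, 2, 0, 0, 0],
    [0, 0, 0, 2, 0, 0, 0],
    [0, 0, 0, 0, 0, 0, 0]
  ]
}}

```text
clock: 21.3
tcp_pos: [0.4992, -0.2311, 0.0665]
eef_rot: [2.458, -1.957, -0.001]
force: [0.0, -0.0, -0.2]
grip_width: 0.154
finger_force: 97.6
```

In the pocket with no contact force. The seated TCP height is about 0.0525.

Call:
{"name": "send_rows", "arguments": {
  "rows": [
    [0, 0, 0, 3, 0, 0, 0],
    [0, 0, 0, 3, 0, 0, 0],
    [0, 0, 0, 3, 0, 0, 0],
    [0, 0, 0, 2, 0, 0, 0],
    [0, 0, 0, 1, 0, 0, 0],
    [0, 0, 0, 0, 0, 0, 0]
  ]
}}

```text
clock: 21.9
tcp_pos: [0.4994, -0.2311, 0.0546]
eef_rot: [2.458, -1.957, -0.0]
force: [0.4, 0.1, 0.1]
grip_width: 0.155
finger_force: 97.6
```

Call:
{"name": "send_rows", "arguments": {
  "rows": [
    [0, 0, 0, 0.6, 0, 0, 0],
    [0, 0, 0, 0.6, 0, 0, 0],
    [0, 0, 0, 0, 0, 0, 0]
  ]
}}

```text
clock: 22.2
tcp_pos: [0.4994, -0.2311, 0.0536]
eef_rot: [-2.458, 1.957, 0.0]
force: [0.7, -0.2, -0.8]
grip_width: 0.151
finger_force: 97.6
```

Call:
{"name": "send_rows", "arguments": {
  "rows": [
    [0, 0, 0, 0.5, 0, 0, 0],
    [0, 0, 0, 0.5, 0, 0, 0],
    [0, 0, 0, 0, 0, 0, 0]
  ]
}}

```text
clock: 22.5
tcp_pos: [0.4995, -0.2311, 0.0526]
eef_rot: [-2.458, 1.957, -0.0]
force: [-0.8, -0.1, -0.4]
grip_width: 0.151
finger_force: 98.1
```

Call:
{"name": "send_rows", "arguments": {
  "rows": [
    [10, 0, 0, 0, 0, 0, 0],
    [18, 0, 0, 0, 0, 0, 0],
    [25, 0, 0, 0, 0, 0, 0],
    [45, 0, 0, 0, 0, 0, 0],
    [45, 0, 0, 0, 0, 0, 0],
    [45, 0, 0, 0, 0, 0, 0]
  ]
}}

```text
clock: 23.1
tcp_pos: [0.4995, -0.2311, 0.0526]
eef_rot: [-2.458, 1.957, -0.0]
force: [-0.2, 0.1, 0.4]
grip_width: 0.53
finger_force: 0.0
```

Call:
{"name": "send_rows", "arguments": {
  "rows": [
    [45, 0, 0, -8, 0, 0, 0],
    [45, 0, 0, -20, 0, 0, 0],
    [45, 0, 0, -35, 0, 0, 0],
    [45, 0, 0, -40, 0, 0, 0],
    [45, 0, 0, -40, 0, 0, 0],
    [45, 0, 0, -35, 0, 0, 0],
    [45, 0, 0, 0, 0, 0, 0],
    [45, 0, 0, 0, 0, 0, 0],
    [45, 0, 0, 0, 0, 0, 0]
  ]
}}

```text
clock: 24.0
tcp_pos: [0.4988, -0.2309, 0.23]
eef_rot: [2.457, -1.957, -0.002]
force: [-1.3, 0.3, -1.0]
grip_width: 0.528
finger_force: 0.0
```

Run:
```python
from h import *
snap('wrist','w7'); q,d=snap('scene','s7'); p,P=wcloud('w7'); hsv=cv2.cvtColor(p,cv2.COLOR_RGB2HSV)
o=(hsv[...,0]>5)&(hsv[...,0]<18)&(hsv[...,1]>180)&(np.hypot(P[...,0]-.499,P[...,1]+.231)<.04)
Q=P[o]; T=Q[Q[:,2]>np.percentile(Q[:,2],90)-.006]
print('top',T.mean(0),cv2.minAreaRect((T[:,:2]*1000).astype(np.float32)),np.percentile(Q[:,2],97))
print(ctrl.sense()['clock'])
cv2.imwrite('pics/c7.png',cv2.resize(q[200:380,240:480],(800,600),interpolation=2)[:,:,::-1])
```

```text
top [ 0.50019363 -0.23109728  0.09755918] ((493.36724853515625, -231.7525634765625), (57.489288330078125, 25.290287017822266), 11.14572811126709) 0.0957652761578215
24.1
```

View pics/c7.png

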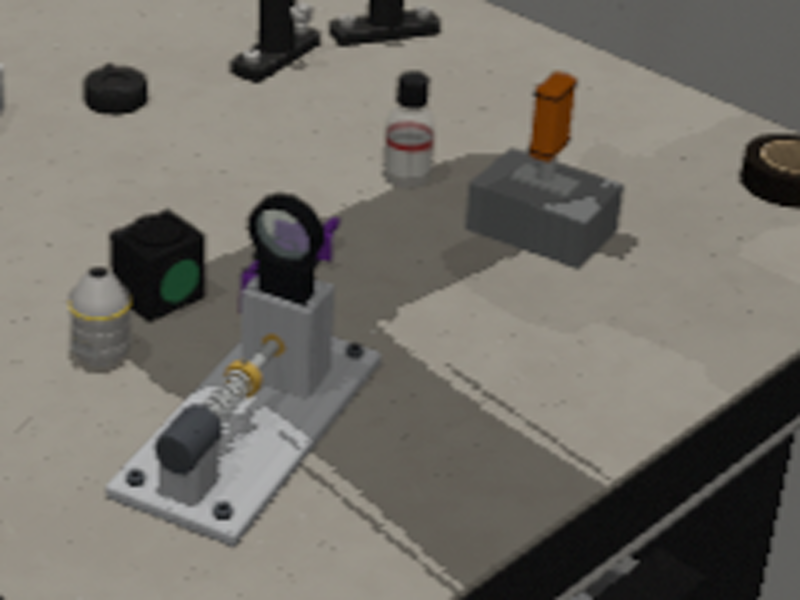

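The tool stands upright in its stand (crop 550,115) and the carrier is raised (285,245). The bottle, cube and objective are where they were, so I'm handing in.

```bash
python3 -c "
from rig import ctrl
print(ctrl.close_job())"
```

```text
the job is handed in; nothing more can be done
None
```

The job is handed in at about 24 s: the carrier popped up and stayed up, the orange tool is back upright in its stand, the collar force read about 9 N at most at the wrist, the bystanders look unmoved, and no verdict was returned.

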